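Release a sewing machine's face cover through its service hole

ROBOT

A 6-joint arm with a two-finger parallel gripper is mounted at the origin on the work surface. World frame = base frame: x ahead of the robot, y to its left, z up, the work surface at z = 0. Lengths are in m, angles in degrees, forces in N, time in s.
With the tool pointing down it reaches from about 0.35 to 0.875 m from the base axis. Payload 4.2 kg.
Tool frame: the origin (TCP) lies between the finger pads; the fingertips stand 11 mm ahead of it and the grasp point (between the pads) lies 8 mm behind it; z points along the fingers, y is the direction in which the jaws open and shut (so a half turn about z gives the same grasp; the last joint's range is limited). The gripper opens to 87 mm and grips with 3 to 60 N. Pads are 19 mm wide; open, the fingers measure 117 mm over their backs; the gripper's body (75 mm by 190 mm) begins 51 mm behind the grasp point.
Start: joints at [-61.96, 22.042, 0.453, 0, -68.411, -14.817], TCP at [0.143, -0.608, 0.234] pointing down, gripper open.
Joint ranges: [-179.83, 179.83], [-69.29, 118.12], [-61.27, 80.66], [-181.25, 117.63], [-171.15, -9.14], [-177.46, 177.46]. Speed limits (degrees/s): [159.86, 159.86, 180, 180, 180, 180].

INTERFACE

Orientations are given as a 3x3 rotation matrix whose columns are the frame's x, y, z axes.
In Python, from station import sense, capture, get_calibration, finish_job, search_frame, cut_out gives the robot as it stands.
- The arm moves only by the tool arm_command, never from a script. Its argument "rows" is a list of rows, each an object with "fingers": the opening in per cent of the stroke, from 0 (shut) to 100 (fully open); "travel": the shift along the tool's x, y, z in cm, a list of three; "roll": the turn about the tool's z in degrees. A call has 1 to 10 rows; each row is the pose to reach, as a shift and turn from the pose commanded when the call began, along the tool's axes at that moment; what a row does not reach only later rows make up. A row lasts 1/10 s, in which the tool goes at most 50 mm and 8.59 degrees, less where a joint would pass 70% of its speed; a pose out of reach is approached as far as the arm can. A call with a gripper value outside its range is refused whole. The fingers move at their own pace and stop on an object; the grip force is fixed at half the most. Time passes only in rows, so rows that repeat a pose let the fingers close. It gives the time, the measured TCP pose, the force and the opening at its end, in the units of the state.
- sense(): the state, without advancing time (a new reading comes with each control period).
- capture(name): name is "side" or "top"; returns (picture, depth): 400x640x3 uint8, red, green, blue; 400x640 float32, m along the optical axis (not along the pixel's ray), 0 where there is no reading.
- get_calibration(name): a dict with "fov_y" (degrees; the focal length in pixels is half the picture's height over the tangent of half this angle, whatever the lens; pixels are square), "cx", "cy" (the principal point, pixels), "origin" and "attitude" of the camera in the world. Camera axes: x right, y down, z forward; pixel columns grow to the right and rows downward; lengths in m; the calibration is good to about 2 mm. A picture is of the moment at which its call begins. get_calibration takes no time and is no camera call.
- finish_job(): hands the job in, once; it reports no verdict.
Trained networks look in the newest picture that a camera, given by its name, has taken for a name from the list of things; names that differ only in an ending like _2 or _b are one class to them, and where a whole thing is asked for, a point or a joint stands for the part that bears it (a point fixed in the world has none). Each returns a list of dicts, best first, with "p" (0 to 1); they miss things now and then, are a little off and sometimes report something else, mostly with a low value. They report only what shows in the picture. A call takes as long as a camera call. They do not tell look-alikes from the thing itself.
- search_frame(camera, label): "position" ([x, y, z] in m, in world coordinates, good to about 4 mm: the middle of the surface that is visible of it).
- cut_out(camera, label): "mask" (400x640 bool, what is visible of it).
The state is a dict: "time_s": time; "joints": joint angles; "joint_velocities": joint speeds; "effort": joint torques, N m; "tcp_pos": TCP position; "ee_rot": TCP orientation; "wrist_force": force on the tool from outside, world axes, zero at the start; "moment": the same for the moment, N m; "gripper_width": opening from 0.0 (shut) to 1.0 (fully open).
Only numpy, scipy, OpenCV 4.12 (cv2) and the standard library are available. Lean on these libraries where they do the work, as an engineer would, in place of code of your own. Each camera call takes 0.05 s, during which the arm holds its last target. There are 200 camera calls.

TASK

The sewing machine lies face down on the bench and the cover on the end of its head is held shut by a spring catch. Take the wooden push-dowel from the tool block, ease it into the service hole in the machine's back and press the catch gently, feeling for it, until the cover springs ajar; then swing the cover right down until it lies level, and stand the dowel back in the block hole it came from. Never lean hard on the plastic, and do not disturb the screwdriver, spray bottle or bobbin jar.

Things in the scene. Friction and masses are not known exactly. Their poses are not given: they have to be found in the camera images.
- machine: Cream plastic sewing machine, fixed, face down on a felt mat, back up, 280 x 400 mm. Origin: bench level below the head's end face; x to the machine's top, y from that end along the arm, z up. Head: x -70 to 60, y 0 to 90 mm, upper surface (back shell) at z 137 mm; base and column beyond y 170 rise to 172. Any part, catch and cover too, cracks if dowel or fingers press it with over 20 N.
- hole (a point): Centre of the mouth of the round service hole in the head's back shell (machine x 0, y 25, z 137 mm); axes as the machine's, z up out of the hole. 11 mm in diameter, 1.5 mm bevel, straight down through 10 mm of shell. Below it is the catch's push pad, 15 mm across. Its depth below the mouth is set by a stem and differs, 12 to 30 mm: not readable, only felt.
- cover (a joint): Angle of the face cover (rad), held by a spring catch: 0 shut, upright on the head's end; grows as its upper edge swings out to machine -y and down; 1.57 level, stop 1.75. The catch pad yields at 5 N; pressed 6 mm (about 8 N) and kept there a moment it frees the cover, which eases itself to about 0.4 rad; hard stop at 7.5 mm. The stiff hinge (1 to 2 N at the edge) then holds any angle.
- cover_hinge (a point): Middle of the cover's hinge axis, along its lower edge (fixed, machine x -5, y -2, z 46 mm); axes as the machine's, the hinge axis is x.
- cover_edge (a point): Middle of the free edge of the face cover, moving with it. The cover is a plastic plate 130 mm wide along the hinge, 90 mm from hinge to this edge, 4 mm thick. On its inner face, abreast of the hole and 70 mm from the hinge, a staple 22 mm wide stands out 15 mm, by which the catch holds it. Shut, the edge is at z 136 mm; ajar at 0.4 rad it stands about 33 mm off the head.
- dowel: Turned beech push-dowel, 125 mm long, about 35 g: round handle 20 mm in diameter, 65 long, below it a pin 8 mm in diameter, 60 long, with domed end. Origin on the axis at mid-handle, 92.5 mm above the pin's end; z from pin to handle. It stands upright in one of the block's two holes (either one), the handle's shoulder resting on the block's top.
- dowel_tip (a point): The end of the dowel's pin, on its axis.
- block: Dark wooden tool block, fixed, 60 (x) by 150 (y) by 62 mm high; origin at the middle of its underside. Two upright through holes 12 mm in diameter with a 2 mm bevel, at its own x 0, y -45 and +45 mm: one holds the dowel, the other the screwdriver.
- screwdriver: Screwdriver standing in the block's other hole: black fluted handle 28 mm in diameter, 92 mm tall above the block. Origin on the axis 46 mm above the block's top. To be left alone.
- spray: Trigger spray bottle, 74 mm in diameter, 210 mm high; origin at the centre of its underside. To be left alone.
- jar: Clear lidded jar of bobbins, 64 mm in diameter, 72 mm high; origin at the centre of its underside. To be left alone.
Things that resemble listed ones, but are neither listed nor needed, are in the scene too. Of the things that look like the dowel, the smallest one is meant.

How it is judged:
By the outcome, as a careful person would: the job done as asked, in the order asked, and still so for the second after the job is handed in, with the robot touching nothing.
It also fails if it takes over 61 s, if anything falls off the work surface, if the arm or the gripper's body presses on something with over 40 N, if the wrist force passes 120 N, or if a joint passes its speed limit or range.

## Working session

There is one attempt and no reset: what is moved stays moved. The work goes in short steps, Python scripts to look and compute and a tool call to move; the robot and the scene stay as the last step left them, time stands still between calls to the robot, and variables do not carry over. Pictures are saved under pics/ and viewed, about 8 in all and at most 12, crops included, and the job is handed in when it is done.

Besides the shell and the picture viewer there is one more tool, called after "Request:" as name([rows], argument=value, ...), one row to a line, values as JSON. arm_command: Moves the arm, as the interface text tells. Its arguments: {"type":"object","properties":{"rows":{"type":"array","items":{"type":"object","properties":{"fingers":{"type":"number"},"travel":{"type":"array","items":{"type":"number"}},"roll":{"type":"number"}}}}},"required":["rows"]}

```bash
mkdir -p pics; cat > h.py <<'E'
import numpy as np, cv2
from station import *
def K(n):
    c=get_calibration(n); f=200/np.tan(np.radians(c["fov_y"])/2)
    return c,f,np.array(c["origin"]),np.array(c["attitude"])
def cloud(n,d):
    c,f,o,R=K(n); v,u=np.mgrid[0:400,0:640]
    p=np.stack([(u-c["cx"])/f*d,(v-c["cy"])/f*d,d],-1)
    return p@R.T+o
def save(name,im,s=1.25):
    cv2.imwrite("pics/"+name,cv2.resize(im[...,::-1],None,fx=s,fy=s))
E
python3 - <<'E'
from h import *
for n in("top","side"):
    im,d=capture(n); save(n+"0.png",im); np.savez(n+"0.npz",im=im,d=d)
    print(n,get_calibration(n))
    for l in("machine","dowel","block","screwdriver","spray","jar","cover"):
        print(l,[(round(r["p"],2),np.round(r["position"],3).tolist()) for r in search_frame(n,l)])
s=sense();print(s)
E
```

```text
top {'fov_y': 44.81306968786554, 'cx': 314.4286094757211, 'cy': 206.28898309981682, 'origin': array([ 0.40383705, -0.13131212,  0.95577407]), 'attitude': array([[-0.12485443, -0.97190285,  0.19954004],
       [-0.99217258,  0.12275344, -0.02291632],
       [-0.00222179, -0.20083936, -0.97962167]])}
machine [(0.56, [0.494, 0.255, 0.129])]
dowel [(0.75, [0.479, -0.331, 0.123]), (0.65, [0.558, -0.316, 0.155]), (0.6, [0.515, -0.405, 0.147])]
block []
screwdriver []
spray [(0.78, [0.659, -0.272, 0.145])]
jar [(0.64, [0.741, -0.104, 0.071])]
cover [(0.88, [0.558, 0.085, 0.101])]
side {'fov_y': 48.75193045037804, 'cx': 323.5385738746484, 'cy': 198.8747017721286, 'origin': array([ 0.57194864, -0.83419816,  0.5894661 ]), 'attitude': array([[ 0.99949662, -0.00518417,  0.03129916],
       [-0.02893164, -0.55376266,  0.83217178],
       [ 0.01301819, -0.83265842, -0.5536339 ]])}
machine [(0.9, [0.477, 0.197, 0.113]), (0.44, [0.479, -0.34, 0.108])]
dowel [(0.85, [0.481, -0.347, 0.106]), (0.84, [0.566, -0.329, 0.119]), (0.78, [0.52, -0.423, 0.124]), (0.62, [0.478, 0.196, 0.114])]
block [(0.97, [0.
[... 272 characters left out ...]
6e-04,
       -6.84123137e+01, -1.48166179e+01]), 'joint_velocities': array([ 0.07916199, -0.00307677, -0.11338398, -0.04644341, -0.06549241,
       -0.03639472]), 'effort': array([-2.68550475e-04, -3.90408933e+01,  1.87608433e+01,  4.22405943e+00,
        1.54991343e-02, -2.49202310e-05]), 'tcp_pos': array([ 0.1429722 , -0.60840105,  0.23357885]), 'ee_rot': array([[-9.73491616e-01, -2.28722697e-01,  2.03651647e-05],
       [-2.28722698e-01,  9.73491616e-01, -2.26285215e-05],
       [-1.46496606e-05, -2.66866514e-05, -1.00000000e+00]]), 'wrist_force': array([ 0.89392403,  0.06731868, -0.55683618]), 'moment': array([ 0.00200305, -0.04427649,  0.00565871]), 'gripper_width': 0.9976546057966265}
```

View pics/top0.png

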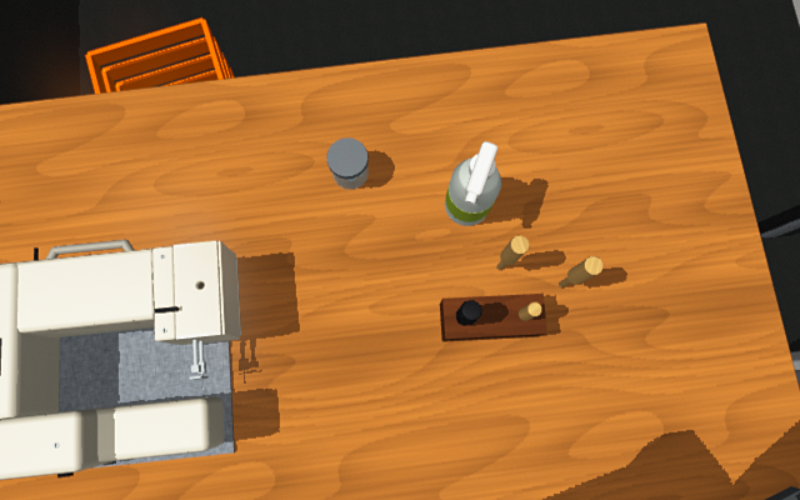

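View pics/side0.png

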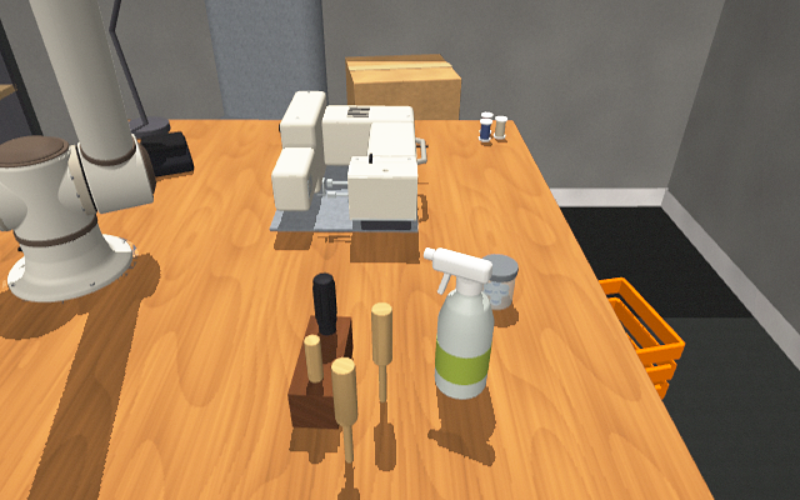

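The top picture shows the dowel in the block at (534,310), the screwdriver at (469,312), and the two bigger look-alikes standing free at (519,244) and (594,265). The service hole is at (200,285) and the cover is on the head's right-hand end. Next I'll measure these.

```bash
python3 - <<'E'
from h import *
T=np.load("top0.npz");P=cloud("top",T["d"]);im=T["im"]
S=np.load("side0.npz");Q=cloud("side",S["d"])
print("bench z",[np.round(np.median(P[a:b,c:e,2]),4) for a,b,c,e in((300,320,280,320),(150,170,280,330))], np.median(Q[300:320,100:150,2]), np.median(Q[220:235,260:300,2]))
def rect(pts): 
    r=cv2.minAreaRect((pts[:,:2]*1000).astype(np.float32)); return np.round(r[0],1),np.round(r[1],1),round(r[2],1),np.round(cv2.boxPoints(r)).tolist()
for nm,C in(("top",P),("side",Q)):
    x,y,z=C[...,0],C[...,1],C[...,2]
    m=(abs(z-.062)<.004)&(abs(x-.48)<.06)&(abs(y+.31)<.12)
    m=cv2.morphologyEx(m.astype(np.uint8),cv2.MORPH_OPEN,np.ones((3,3)))>0
    print(nm,"block",rect(C[m]),np.median(z[m]))
    m=(abs(z-.137)<.004)&(abs(x-.53)<.14)&(y>.05)&(y<.2)
    m=cv2.morphologyEx(m.astype(np.uint8),cv2.MORPH_OPEN,np.ones((3,3)))>0
    print(nm,"head",rect(C[m]),np.median(z[m]))
    # dowel top
    m=(abs(z-.127)<.004)&(abs(x-.48)<.03)&(abs(y+.345)<.04)
    print(nm,"doweltop",m.sum(),(C[m].max(0)+C[m].min(0))/2,C[m].mean(0),np.ptp(C[m],0), "zmax",z[(abs(x-.48)<.03)&(abs(y+.345)<.04)].max())
    m=(z>.07)&(abs(x-.48)<.025)&(abs(y+.345)<.03)
    print(" dowel all xy range",C[m].min(0),C[m].max(0))
    m=(z>.148)&(abs(x-.488)<.03)&(abs(y+.25)<.04)
    if m.any():print(nm,"sd top",m.sum(),C[m].mean(0),C[m].min(0),C[m].max(0))
# hole
g=cv2.cvtColor(im,cv2.COLOR_RGB2GRAY); roi=g[218:240,150:172]
dk=roi<100; ys,xs=np.nonzero(dk); print("hole px",xs.mean()+150,ys.mean()+218,dk.sum())
c,f,o,R=K("top"); ray=R@[(xs.mean()+150-c["cx"])/f,(ys.mean()+218-c["cy"])/f,1]; print("hole",o+ray*(.137-o[2])/ray[2])
crop=im[180:300,100:220]; cv2.imwrite("pics/head.png",cv2.resize(crop[...,::-1],None,fx=5,fy=5,interpolation=cv2.INTER_CUBIC))
E
```

```text
bench z [np.float64(0.0), np.float64(-0.0002)] 4.9029398462296925e-05 0.0005264893891406275
top block (array([ 480.9, -289.5]), array([150.8,  60.4]), 85.8, [[445.0, -362.0], [505.0, -367.0], [517.0, -216.0], [456.0, -212.0]]) 0.061883043719004105
top head (array([562., 143.]), array([115.3, 130.2]), 89.0, [[496.0, 87.0], [626.0, 84.0], [628.0, 199.0], [498.0, 202.0]]) 0.13686383836470484
top doweltop 103 [ 0.4776662  -0.33358258  0.12689934] [ 0.47758394 -0.333355    0.12673219] [0.01792245 0.01851457 0.00757902] zmax 0.13068885173400946
 dowel all xy range [ 0.4676074  -0.34283986  0.07060376] [ 0.48662743 -0.32393816  0.13068885]
top sd top 213 [ 0.48403677 -0.24386012  0.1533237 ] [ 0.47104406 -0.25763342  0.14835433] [ 0.49829177 -0.23105901  0.15759955]
side block (array([ 484.1, -318.1]), array([ 77.1, 207.5]), 3.0, [[440.0, -216.0], [451.0, -424.0], [528.0, -420.0], [517.0, -212.0]]) 0.061956313004612684
side head (array([563.9, 141.2]), array([118.2, 130.4]), 89.2, [[498.0, 83.0], [628.0, 81.0], [630.0, 199.0], [500.0, 201.0]]) 0.13723532413808076
side doweltop 108 [ 0.47963182 -0.33583483  0.1257512 ] [ 0.47986558 -0.3371632   0.12637649] [0.01859378 0.02317136 0.00542043] zmax 0.12846141330325883
 dowel all xy range [ 0.46951414 -0.34742051  0.07006584] [ 0.489611   -0.32424915  0.12846141]
side sd top 154 [ 0.48703937 -0.24893478  0.15275002] [ 0.47315524 -0.26085403  0.14809991] [ 0.49966328 -0.23441043  0.1558523 ]
hole px 160.3684210526316 228.05263157894737 19
hole [0.56593646 0.11541826 0.137     ]
```

View pics/head.png

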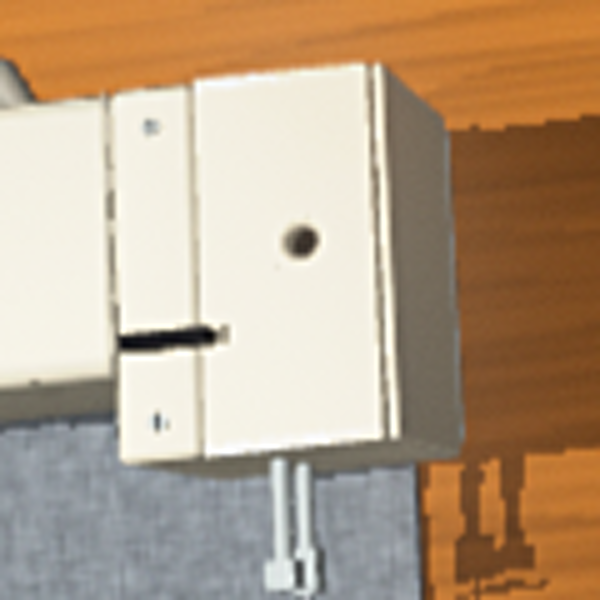

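The hole is at crop pixel (301,240), and the seam along (380,100)–(395,440) marks the cover. The block, dowel and screwdriver geometry agrees with the sizes given, and the two cameras differ by about 2 mm. I'll check the heights of the look-alikes, then start moving, squaring the tool to the world axes (x=-X, y=+Y, z=-Z).

```bash
python3 - <<'E'
from h import *
for n in("top","side"):
    T=np.load(n+"0.npz");P=cloud(n,T["d"]);x,y,z=P[...,0],P[...,1],P[...,2]
    for a,b in((.56,-.32),(.517,-.41),(.486,-.246)):
        m=(np.hypot(x-a,y-b)<.03)&(z>.08);t=P[m]; h=np.percentile(t[:,2],98); k=t[t[:,2]>h-.006]
        print(n,a,b,"top z",t[:,2].max(),k.mean(0).round(4),np.ptp(k,0).round(3))
E
```

```text
top 0.56 -0.32 top z 0.16662738941330435 [ 0.5619 -0.3197  0.163 ] [0.024 0.025 0.007]
top 0.517 -0.41 top z 0.1664591531559747 [ 0.522  -0.4123  0.1631] [0.025 0.025 0.007]
top 0.486 -0.246 top z 0.15759954765431194 [ 0.4842 -0.244   0.1536] [0.025 0.027 0.007]
side 0.56 -0.32 top z 0.16507597810089614 [ 0.5644 -0.3246  0.1628] [0.024 0.026 0.007]
side 0.517 -0.41 top z 0.16548464133364632 [ 0.5242 -0.417   0.1628] [0.024 0.025 0.007]
side 0.486 -0.246 top z 0.1558522958890095 [ 0.487  -0.2488  0.1529] [0.027 0.026 0.007]
```

Request:
arm_command([
  {"fingers":60,"travel":[0,0,-1],"roll":6.6},
  {"fingers":60,"travel":[0,0,-2],"roll":13.22},
  {"fingers":60,"travel":[0,0,-2],"roll":13.22},
])

```text
time_s: 1.1
tcp_pos: [0.1432, -0.6092, 0.2552]
ee_rot: [[-1.0, -0.0, 0.001], [-0.0, 1.0, -0.003], [-0.001, -0.003, -1.0]]
wrist_force: [0.0, -0.8, 0.5]
gripper_width: 0.81
```

Request:
arm_command([
  {"fingers":60,"travel":[-5,4.1,0],"roll":3},
  {"fingers":60,"travel":[-8.5,7,0],"roll":6},
  {"fingers":60,"travel":[-12,9.8,0],"roll":10},
  {"fingers":60,"travel":[-16,13.1,0],"roll":15},
  {"fingers":60,"travel":[-20,16.4,0],"roll":15},
  {"fingers":60,"travel":[-24,19.7,0.5],"roll":15},
  {"fingers":60,"travel":[-28,23,1],"roll":15},
  {"fingers":60,"travel":[-31.5,25.8,2],"roll":15},
  {"fingers":60,"travel":[-33.54,27.5,3],"roll":15},
  {"fingers":60,"travel":[-33.54,27.5,4],"roll":15},
])

```text
time_s: 2.1
tcp_pos: [0.4812, -0.3307, 0.2122]
ee_rot: [[-0.968, 0.251, 0.0], [0.251, 0.968, 0.0], [-0.0, 0.001, -1.0]]
wrist_force: [0.7, -0.2, -0.1]
gripper_width: 0.6
```

Request:
arm_command([
  {"fingers":60,"travel":[0,0,0],"roll":0},
  {"fingers":60,"travel":[0,0,0],"roll":0},
  {"fingers":60,"travel":[0,0,0],"roll":0},
])

```text
time_s: 2.4
tcp_pos: [0.4777, -0.3344, 0.2142]
ee_rot: [[-0.966, 0.26, 0.001], [0.26, 0.966, -0.001], [-0.001, -0.0, -1.0]]
wrist_force: [0.5, -0.2, 0.4]
gripper_width: 0.601
```

```bash
python3 - <<'E'
from h import *
s=sense();print(s["time_s"],s["tcp_pos"],s["ee_rot"].round(3).tolist(),s["joints"].round(1))
im,d=capture("side");save("side1.png",im)
E
```

```text
2.4 [ 0.47771664 -0.33442346  0.21424247] [[-0.966, 0.26, 0.001], [0.26, 0.966, -0.001], [-0.001, -0.0, -1.0]] [-19.1  18.8  -7.4   0.  -63.8 -86. ]
```

View pics/side1.png

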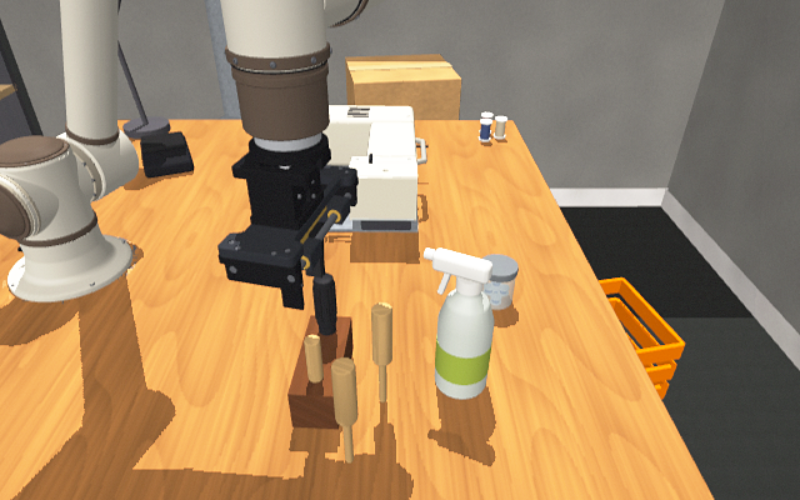

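The gripper is above the dowel, which shows at (314,355), and its wide side clears the look-alikes at (344,400) and (381,335). Next I'll go down and grip.

Request:
arm_command([
  {"fingers":60,"travel":[-0.09,0.02,3],"roll":0},
  {"fingers":60,"travel":[-0.09,0.02,6],"roll":0},
  {"fingers":60,"travel":[-0.09,0.02,9],"roll":0},
  {"fingers":60,"travel":[-0.09,0.02,11],"roll":0},
  {"fingers":60,"travel":[-0.09,0.02,11],"roll":0},
  {"fingers":30,"travel":[-0.09,0.02,11],"roll":0},
  {"fingers":10,"travel":[-0.09,0.02,11],"roll":0},
  {"fingers":0,"travel":[-0.09,0.02,11],"roll":0},
  {"fingers":0,"travel":[-0.09,0.02,11],"roll":0},
  {"fingers":0,"travel":[-0.09,0.02,11],"roll":0},
])

```text
time_s: 3.45
tcp_pos: [0.4795, -0.3335, 0.1042]
ee_rot: [[-0.966, 0.259, 0.001], [0.259, 0.966, -0.0], [-0.001, -0.0, -1.0]]
wrist_force: [0.5, -0.3, -0.7]
gripper_width: 0.23
```

Request:
arm_command([
  {"fingers":0,"travel":[0,0,0],"roll":0},
  {"fingers":0,"travel":[0,0,0],"roll":0},
])

```text
time_s: 3.65
tcp_pos: [0.4796, -0.3335, 0.1041]
ee_rot: [[-0.966, 0.258, 0.001], [0.258, 0.966, -0.0], [-0.001, -0.0, -1.0]]
wrist_force: [-0.2, 0.5, 2.1]
gripper_width: 0.222
```

Request:
arm_command([
  {"fingers":0,"travel":[0,0,-3],"roll":0},
  {"fingers":0,"travel":[0,0,-7],"roll":0},
  {"fingers":0,"travel":[0,0,-11.5],"roll":0},
  {"fingers":0,"travel":[0,0,-16],"roll":0},
  {"fingers":0,"travel":[0,0,-18.5],"roll":0},
  {"fingers":0,"travel":[0.3,3,-18.5],"roll":-3},
  {"fingers":0,"travel":[0.5,7,-18.5],"roll":-6},
  {"fingers":0,"travel":[0.8,11,-18.5],"roll":-9},
  {"fingers":0,"travel":[1,15,-18.5],"roll":-12},
  {"fingers":0,"travel":[1.3,19,-18.5],"roll":-15},
])

```text
time_s: 4.65
tcp_pos: [0.5158, -0.145, 0.2883]
ee_rot: [[-1.0, -0.002, -0.0], [-0.002, 1.0, 0.0], [0.0, 0.0, -1.0]]
wrist_force: [1.4, 0.4, -0.2]
gripper_width: 0.223
```

Request:
arm_command([
  {"fingers":0,"travel":[0,0,0],"roll":0},
  {"fingers":0,"travel":[0,0,0],"roll":0},
])

```text
time_s: 4.85
tcp_pos: [0.5159, -0.1457, 0.2883]
ee_rot: [[-1.0, -0.002, -0.001], [-0.002, 1.0, 0.0], [0.001, 0.0, -1.0]]
wrist_force: [-1.2, -0.6, -0.7]
gripper_width: 0.218
```

Request:
arm_command([
  {"fingers":0,"travel":[-0.8,4,0],"roll":0},
  {"fingers":0,"travel":[-1.6,8,0],"roll":0},
  {"fingers":0,"travel":[-2.4,12,0],"roll":0},
  {"fingers":0,"travel":[-3.2,16,0],"roll":0},
  {"fingers":0,"travel":[-4,20,0],"roll":0},
  {"fingers":0,"travel":[-4.7,24,0.5],"roll":0},
  {"fingers":0,"travel":[-5.17,26.12,1],"roll":0},
  {"fingers":0,"travel":[-5.17,26.12,2],"roll":0},
  {"fingers":0,"travel":[-5.17,26.12,2],"roll":0},
  {"fingers":0,"travel":[-5.17,26.12,2],"roll":0},
])

```text
time_s: 5.85
tcp_pos: [0.5675, 0.1131, 0.2683]
ee_rot: [[-1.0, 0.002, -0.001], [0.002, 1.0, -0.001], [0.001, -0.001, -1.0]]
wrist_force: [0.3, -0.5, -0.2]
gripper_width: 0.222
```

```bash
python3 - <<'E'
from h import *
s=sense();print(s["time_s"],s["tcp_pos"],s["wrist_force"])
ims=[]
for n in("top","side"):
    im,d=capture(n); np.savez(n+"1.npz",im=im,d=d)
    c,f,o,R=K(n); p=R.T@(np.array([.5665,.115,.15])-o); u,v=int(p[0]/p[2]*f+c["cx"]),int(p[1]/p[2]*f+c["cy"]); print(n,u-40,v-60)
    ims.append(cv2.resize(im[v-60:v+40,u-40:u+40],None,fx=5,fy=5,interpolation=cv2.INTER_CUBIC))
save("ins.png",np.hstack(ims),1)
E
```

```text
5.85 [0.56748646 0.11305903 0.26827661] [ 0.29360611 -0.52925256 -0.1851526 ]
top 118 166
side 267 70
```

View pics/ins.png

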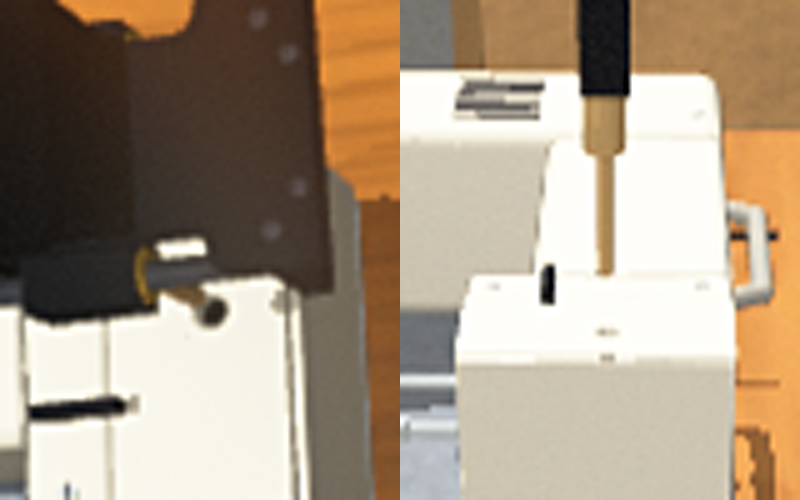

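In the side half, the pin tip is at about (604,273) in the crop, directly above the hole at (607,331). In the top half the tip is just above-left of the hole at (213,312). I'll work out the offset in numbers.

```bash
python3 - <<'E'
from h import *
def ray(n,u,v,z):
    c,f,o,R=K(n); r=R@[(u-c["cx"])/f,(v-c["cy"])/f,1]; return o+r*(z-o[2])/r[2]
for n in("top","side"):
    D=np.load(n+"1.npz"); P=cloud(n,D["d"]); x,y,z=P[...,0],P[...,1],P[...,2]
    for lo,hi in((.15,.165),(.165,.18),(.18,.195),(.195,.21),(.21,.225)):
        m=(np.hypot(x-.567,y-.113)<.03)&(z>lo)&(z<hi); 
        if m.sum()>3: t=P[m]; print(n,lo,m.sum(),"x",t[:,0].min().round(4),t[:,0].max().round(4),"y",t[:,1].min().round(4),t[:,1].max().round(4),t.mean(0).round(4))
    g=cv2.cvtColor(D["im"],cv2.COLOR_RGB2GRAY)
    sl=(slice(222,234),slice(150,172)) if n=="top" else (slice(132,140),slice(300,317))
    w=np.clip(200-g[sl].astype(float),0,None); v,u=np.mgrid[sl]; print(n,"hole",ray(n,(w*u).sum()/w.sum(),(w*v).sum()/w.sum(),.137)); 
    if n=="side": print(g[sl]); print(g[110:128,300:317])
    else: print(g[222:234,150:172])
S=np.load("side0.npz"); g=cv2.cvtColor(S["im"],cv2.COLOR_RGB2GRAY); print(g[132:140,300:317])
E
```

```text
top 0.165 11 x 0.5615 0.5683 y 0.1075 0.1116 [0.564  0.1089 0.1748]
top 0.18 14 x 0.5612 0.5656 y 0.1075 0.1137 [0.5629 0.1098 0.1872]
top hole [0.57092317 0.12075743 0.137     ]
[[ 67  68  70  69  72  71  67  72 110 159 158 164 199 200 200 226 227 233
  253 253 252 253]
 [ 71  70  74  74  77  72  69  88 175 253 254 245 253 252 250 248 247 246
  246 245 244 246]
 [145 119  91  85  87  88  85  80 108 202 236 238 245 247 246 243 242 242
  242 241 242 244]
 [249 213 165 115  91  88  89  85  93 137 144 153 205 240 246 243 242 241
  241 241 242 245]
 [255 254 253 210 166 141  97  94  99 108  72  56  88 197 249 244 241 242
  241 241 242 243]
 [254 250 249 251 253 238 151 114 101  71  44  42  50 151 249 245 243 242
  241 241 243 242]
 [253 248 245 246 248 252 207 133 106  48  42  41  51 146 250 246 242 241
  241 242 242 244]
 [249 246 245 244 246 248 212 150  98  42  37  38  83 208 250 245 242 242
  242 241 241 243]
 [246 244 244 244 245 245 232 185 117  64  60  75 162 245 248 243 242 242
  242 242 242 242]
 [244 244 244 244 244 245 247 232 195 166 162 186 242 249 245 243 243 242
  241 242 
[... 2229 characters left out ...]
54 254 253 253 254 253 254 254 253 253 253 253 253 253 253]
 [254 253 253 253 253 253 254 254 254 254 253 253 253 254 253 253 253]]
[[252 252 252 252 252 252 252 252 252 252 252 252 252 252 252 252 252]
 [252 252 252 252 252 252 252 253 252 253 252 252 252 252 251 252 252]
 [252 252 252 252 252 253 253 252 252 252 253 253 252 252 252 252 252]
 [252 252 252 252 252 251 241 223 237 234 248 251 252 252 252 252 252]
 [252 252 252 252 253 250 206 159 192 193 215 250 252 252 252 252 252]
 [252 252 252 252 253 252 247 228 233 235 245 253 252 252 252 252 252]
 [252 252 252 252 252 253 254 252 252 252 253 253 252 252 252 252 252]
 [253 253 253 253 253 253 253 253 253 253 253 253 253 252 253 253 253]]
```

```bash
python3 - <<'E'
from h import *
s=sense();print(s["time_s"],s["tcp_pos"],s["joint_velocities"].round(2))
c,f,o,R=K("top")
def pr(n,p):
    c,f,o,R=K(n); q=R.T@(np.array(p)-o); return (q[:2]/q[2]*f+[c["cx"],c["cy"]]).round(2)
for p in((.5659,.1154,.137),(.5657,.1115,.168),(.5657,.1115,.185),(.5675,.1131,.168)): print(p,pr("top",p),pr("side",p))
D=np.load("top1.npz"); print(D["im"][220:234,150:164,0]-0); print(D["im"][220:234,150:164,2])
print((D["d"][220:234,148:164]*1000).astype(int))
E
```

```text
5.95 [0.56775728 0.11328813 0.26907052] [ 0.32 -0.2   0.25 -0.11  0.05 -0.02]
(0.5659, 0.1154, 0.137) [160.38 228.07] [306.82 135.64]
(0.5657, 0.1115, 0.168) [156.86 224.94] [306.62 124.14]
(0.5657, 0.1115, 0.185) [153.48 223.22] [306.56 117.26]
(0.5675, 0.1131, 0.168) [155.82 223.99] [307.4  123.86]
[[ 77  80  81  85  84  86  86  82  81  81  78  71  64  62]
 [ 76  77  76  75  77  74  76  76  75  75  77  87 106 103]
 [ 70  70  72  73  77  76  72  77 119 165 166 172 207 209]
 [ 79  78  81  85  90  85  82 102 189 255 255 250 255 255]
 [163 138 112 107 110 110 105 100 125 213 244 244 250 251]
 [255 227 179 133 111 110 110 107 112 148 152 161 215 246]
 [255 255 255 222 180 157 118 115 117 115  76  63  95 207]
 [255 253 252 253 255 247 165 127 109  77  50  47  57 160]
 [255 251 248 249 251 255 216 140 112  53  47  47  55 154]
 [252 249 248 247 249 251 220 156 105  48  42  44  90 218]
 [249 247 247 247 248 249 238 194 124  71  65  82 171 250]
 [248 247 247 247 247 249 251 238 203 174 170 195 248 252]
 [247 247 247 247 247 245 249 250 248 249 251 254 251 248]
 [247 247 247 248 246 240 247 2
[... 1094 characters left out ...]
 787 797 830 831 833 832 828]
 [624 626 763 765 769 772 778 780 782 788 792 832 830 829 831 829]
 [623 627 829 775 773 773 778 781 786 787 792 835 833 833 832 829]
 [621 633 827 830 827 829 781 783 786 792 795 836 839 842 842 829]
 [626 630 829 831 829 828 829 829 792 794 835 841 841 842 840 843]
 [627 631 827 828   0 827 831 830 828 832 838 841 842 845 842 842]
 [830 827 830 829 827 828 828 828 828 832 836 843 841 839 841 829]
 [829 826 828 825 827 830 828 827 826 829 836 843 841 842 842 830]
 [828 827 827 826 827 826 826 827 827 829 829 836 842 828 829 826]
 [827 827 828 828 826 829 827 829 827 828 829 828 827 828 826 827]
 [826 827 823 825 826 831 828 828 827 826 827 829 826 825 826 827]]
```

```bash
python3 - <<'E'
from h import *
g=cv2.cvtColor(np.load("top0.npz")["im"],cv2.COLOR_RGB2GRAY)
print(g[221:236,152:170])
c,f,o,R=K("top")
for th in(100,150,200,230):
    m=(g[220:237,150:172]<th).astype(np.uint8); n,l,st,ce=cv2.connectedComponentsWithStats(m); i=1+st[1:,4].argmax()
    u,v=ce[i]+[150,220]; r=R@[(u-c["cx"])/f,(v-c["cy"])/f,1]; p=o+r*(.137-o[2])/r[2]
    print(th,st[i],u.round(2),v.round(2),p.round(4))
E
```

```text
[[239 240 240 239 239 239 239 239 239 238 238 238 239 238 238 238 238 238]
 [239 240 240 240 239 240 240 239 240 237 239 239 238 237 238 238 238 238]
 [240 240 240 240 240 241 239 241 239 232 240 240 238 238 238 237 237 238]
 [240 240 240 241 241 239 231 228 223 228 239 242 240 239 238 238 238 237]
 [240 240 240 241 241 225 198 165 141 151 199 237 242 240 238 237 238 238]
 [240 240 242 242 233 188 141 109  76  62  93 192 244 241 239 238 238 237]
 [240 240 242 242 206 144 113  78  56  53  63 148 244 242 239 238 238 238]
 [240 240 242 243 199 130 106  59  56  54  59 144 245 242 239 238 239 238]
 [240 240 242 243 204 142  99  54  51  51  87 202 246 241 239 239 238 238]
 [241 240 241 242 226 179 116  72  66  80 157 240 244 240 239 239 239 239]
 [241 240 241 242 243 226 189 162 157 179 237 246 241 239 239 238 239 239]
 [240 240 240 238 243 243 239 240 242 246 245 241 240 239 239 239 239 238]
 [240 241 239 230 240 241 243 243 243 242 240 240 239 239 239 239 238 239]
 [241 241 240 239 240 240 240 240 241 239 240 240 239 239 239 239 239 239]
 [240 241 241 241 240 240 240 240 240 240 239 239 240 239 239 239 239 239]]
100 [ 8  6  5  5 19] 160.37 228.05 [0.5659 0.1154 0.137 ]
150 [ 7  5  7  6 30] 159.83 227.8 [0.5665 0.1163 0.137 ]
200 [ 6  5  8  7 43] 159.72 227.86 [0.5664 0.1165 0.137 ]
230 [ 6  4  8  8 52] 159.48 227.71 [0.5667 0.1169 0.137 ]
```

Request:
arm_command([
  {"fingers":0,"travel":[-0.02,0.27,1],"roll":0},
  {"fingers":0,"travel":[-0.02,0.27,1.5],"roll":0},
  {"fingers":0,"travel":[-0.02,0.27,2],"roll":0},
  {"fingers":0,"travel":[-0.02,0.27,2],"roll":0},
  {"fingers":0,"travel":[-0.02,0.27,2],"roll":0},
])

```text
time_s: 6.45
tcp_pos: [0.5678, 0.1174, 0.2484]
ee_rot: [[-1.0, -0.0, -0.0], [-0.0, 1.0, -0.0], [0.0, -0.0, -1.0]]
wrist_force: [0.3, -0.2, 0.4]
gripper_width: 0.223
```

```bash
python3 - <<'E'
from h import *
s=sense();print(s["time_s"],s["tcp_pos"])
ims=[]
for n,u,v in(("top",158,222),("side",308,128)):
    im,d=capture(n); np.savez(n+"2.npz",im=im,d=d)
    ims.append(cv2.resize(im[v-25:v+25,u-20:u+20],None,fx=10,fy=10,interpolation=cv2.INTER_NEAREST))
save("ins2.png",np.hstack(ims),1)
E
```

```text
6.45 [0.56780237 0.11735919 0.24844879]
```

View pics/ins2.png

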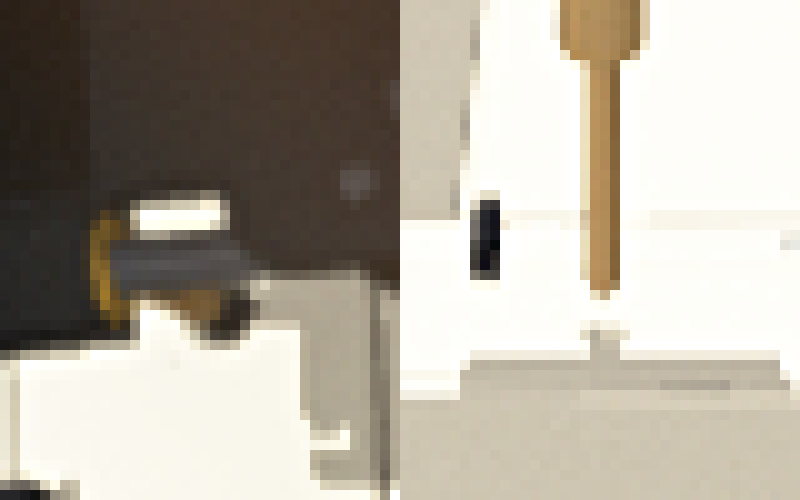

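In the top half the pin tip, at about crop (200,305), now covers the left part of the hole. In the side half, the tip at (603,297) is centred over the hole at (605,335). I'll get the tip's sub-pixel position from its colour.

```bash
python3 - <<'E'
from h import *
D=np.load("top2.npz");im=D["im"].astype(int)
print((im[...,0]-im[...,2])[222:233,148:166]); print(im[222:233,148:166,1]); print((D["d"][222:233,148:166]*1000).astype(int))
def pr(n,p):
    c,f,o,R=K(n); q=R.T@(np.array(p)-o); return (q[:2]/q[2]*f+[c["cx"],c["cy"]]).round(2)
for z in(.15,.16,.17): print([pr("top",(.5667+a,.1168+b,z)).tolist() for a,b in((0,0),(-.002,0),(0,-.002))])
D=np.load("side2.npz");print(D["im"][125:140,303:314,2])
print(pr("side",(.5683,.1134,.137)),pr("side",(.5683,.1134,.1463)))
E
```

```text
[[ 62   0   0   2   5   4   5   5   6   6   6   6   7   9  10  15  16  17]
 [ 80   6  -1   1   4   2   6   4   4   4   6   7   8   8   8  11  15  15]
 [ 94  19  -2   1   3   1   4   5   6   5   8   9   8  10  13  13  21  19]
 [106  36   0   5   7  10   9  10  14  19  22  26  16  16  21  27  29  31]
 [116  62  18  33  34  42  40  39  50  60  57  52  29  17  19  29  31  29]
 [100  81  63  63  45  49  53  59  64  63  62  59  25  14  14  22  28  27]
 [ 47  76  56  50   0   3  29  46  52  60  57  51  19  14  16  23  29  30]
 [ 13  48  23  24   0   9   9   8  38  44  36  23  13  15  20  32  33  32]
 [  8  10  10  26   7  12  11  11  24  30  25  16  15  20  31  18  10  13]
 [ 28  27  30  31  12  12  13  11  13  25  32  28  31  32  21  12  13  13]
 [  3   5   8  12  11  13  12  15  12  12  16  16  15  12  12  13  13  14]]
[[ 77  67  67  70  68  71  73  73  75  78  80  83  86  85  70  58  56  54]
 [ 95  74  76  79  81  83  84  82  82  80  79  77  78  78  75  70  63  52]
 [107  79  74  74  74  74  72  73  75  73  73  73  76  79  87 104 127 102]
 [114  75  68  66  68  66  68  68  70  73  74  75
[... 1576 characters left out ...]
 241 233]
 [252 249 255 188  93  89  61 255 250 247 247]
 [249 251 255 186  92  91  56 255 253 250 249]
 [249 251 255 188  94  88  56 255 253 249 249]
 [247 248 254 177  92  92  58 255 248 245 246]
 [248 248 254 175  89  87  53 255 250 247 247]
 [250 250 253 249  91  80  91 255 251 249 249]
 [249 249 251 255 192 137 238 254 250 249 249]
 [250 249 250 252 247 240 254 251 249 249 249]
 [249 249 251 252 251 251 251 251 250 250 249]
 [249 250 248 235 214 230 227 243 248 249 249]
 [250 251 247 196 154 183 183 207 248 250 250]
 [253 253 254 248 161 171 171 245 255 254 253]
 [221 222 222 228 164 166 165 225 223 224 221]
 [162 162 162 163 165 167 164 162 160 162 160]]
[307.84 136.01] [307.81 132.39]
```

Both views now agree the pin is within about 0.7 mm of the hole axis, so I'll insert gently.

Request:
arm_command([
  {"fingers":0,"travel":[-0.02,0,0.3],"roll":0},
  {"fingers":0,"travel":[-0.02,0,0.6],"roll":0},
  {"fingers":0,"travel":[-0.02,0,0.9],"roll":0},
  {"fingers":0,"travel":[-0.02,0,1.1],"roll":0},
  {"fingers":0,"travel":[-0.02,0,1.3],"roll":0},
  {"fingers":0,"travel":[-0.02,0,1.3],"roll":0},
])

```text
time_s: 7.15
tcp_pos: [0.5678, 0.1173, 0.2352]
ee_rot: [[-1.0, 0.0, -0.001], [0.0, 1.0, -0.0], [0.001, -0.0, -1.0]]
wrist_force: [0.5, 0.4, -0.3]
gripper_width: 0.219
```

Request:
arm_command([
  {"fingers":0,"travel":[0,0,0.2],"roll":0},
  {"fingers":0,"travel":[0,0,0.4],"roll":0},
  {"fingers":0,"travel":[0,0,0.6],"roll":0},
  {"fingers":0,"travel":[0,0,0.7],"roll":0},
  {"fingers":0,"travel":[0,0,0.7],"roll":0},
])

```text
time_s: 7.65
tcp_pos: [0.5679, 0.1174, 0.2283]
ee_rot: [[-1.0, -0.0, -0.0], [-0.0, 1.0, -0.0], [0.0, -0.0, -1.0]]
wrist_force: [-0.3, 0.4, -0.5]
gripper_width: 0.219
```

Request:
arm_command([
  {"fingers":0,"travel":[0,0,0.1],"roll":0},
  {"fingers":0,"travel":[0,0,0.2],"roll":0},
  {"fingers":0,"travel":[0,0,0.3],"roll":0},
  {"fingers":0,"travel":[0,0,0.3],"roll":0},
])

```text
time_s: 8.05
tcp_pos: [0.5679, 0.1173, 0.2254]
ee_rot: [[-1.0, -0.0, -0.0], [-0.0, 1.0, -0.0], [0.0, -0.0, -1.0]]
wrist_force: [-0.7, -0.8, -0.4]
gripper_width: 0.221
```

Free so far, at about 14 mm deep. I'll continue in 3 mm steps and check the force after each one.

Request:
arm_command([
  {"fingers":0,"travel":[0,0,0.1],"roll":0},
  {"fingers":0,"travel":[0,0,0.2],"roll":0},
  {"fingers":0,"travel":[0,0,0.3],"roll":0},
  {"fingers":0,"travel":[0,0,0.3],"roll":0},
])

```text
time_s: 8.45
tcp_pos: [0.5686, 0.1174, 0.2239]
ee_rot: [[-1.0, -0.0, 0.002], [-0.0, 1.0, 0.0], [-0.002, 0.0, -1.0]]
wrist_force: [-1.0, -0.1, 4.6]
gripper_width: 0.219
```

Request:
arm_command([
  {"fingers":0,"travel":[0,0,0.1],"roll":0},
  {"fingers":0,"travel":[0,0,0.2],"roll":0},
  {"fingers":0,"travel":[0,0,0.2],"roll":0},
])

```text
time_s: 8.75
tcp_pos: [0.5687, 0.1174, 0.222]
ee_rot: [[-1.0, -0.001, 0.003], [-0.001, 1.0, 0.0], [-0.003, 0.0, -1.0]]
wrist_force: [-0.9, -0.5, 5.9]
gripper_width: 0.22
```

Request:
arm_command([
  {"fingers":0,"travel":[0,0,0.1],"roll":0},
  {"fingers":0,"travel":[0,0,0.2],"roll":0},
  {"fingers":0,"travel":[0,0,0.2],"roll":0},
])

```text
time_s: 9.05
tcp_pos: [0.5688, 0.1174, 0.2202]
ee_rot: [[-1.0, -0.001, 0.003], [-0.001, 1.0, 0.0], [-0.003, 0.0, -1.0]]
wrist_force: [-1.1, -0.2, 5.5]
gripper_width: 0.219
```

Request:
arm_command([
  {"fingers":0,"travel":[0,0,0.1],"roll":0},
  {"fingers":0,"travel":[0,0,0.15],"roll":0},
  {"fingers":0,"travel":[0,0,0.15],"roll":0},
  {"fingers":0,"travel":[0,0,0.15],"roll":0},
])

```text
time_s: 9.45
tcp_pos: [0.5689, 0.1174, 0.2189]
ee_rot: [[-1.0, -0.001, 0.003], [-0.001, 1.0, 0.0], [-0.003, 0.0, -1.0]]
wrist_force: [-0.3, -0.8, 7.2]
gripper_width: 0.224
```

```bash
python3 - <<'E'
from h import *
im,d=capture("side"); print([(round(r["p"],2),np.round(r["position"],3).tolist()) for r in search_frame("side","cover")], sense()["wrist_force"])
E
```

```text
[(0.91, [0.565, 0.074, 0.096])] [-0.87921753 -0.14406145  6.39644156]
```

Request:
arm_command([
  {"fingers":0,"travel":[0,0,0.05],"roll":0},
  {"fingers":0,"travel":[0,0,0.1],"roll":0},
  {"fingers":0,"travel":[0,0,0.1],"roll":0},
  {"fingers":0,"travel":[0,0,0.1],"roll":0},
  {"fingers":0,"travel":[0,0,0.1],"roll":0},
  {"fingers":0,"travel":[0,0,0.1],"roll":0},
  {"fingers":0,"travel":[0,0,0.1],"roll":0},
])

```text
time_s: 10.25
tcp_pos: [0.5689, 0.1174, 0.218]
ee_rot: [[-1.0, -0.001, 0.003], [-0.001, 1.0, 0.0], [-0.003, 0.0, -1.0]]
wrist_force: [-1.1, -0.8, 7.6]
gripper_width: 0.222
```

```bash
python3 - <<'E'
from h import *
im,d=capture("side"); np.savez("side3.npz",im=im,d=d);print([(round(r["p"],2),np.round(r["position"],3).tolist()) for r in search_frame("side","cover")], sense()["wrist_force"])
P=cloud("side",d); m=(abs(P[...,0]-.60)<.02)&(P[...,1]<.088)&(P[...,1]>-.02)&(P[...,2]>.03); t=P[m]
print(len(t), t.min(0),t[t[:,2].argsort()[::25]].round(3).tolist())
E
```

```text
[(0.63, [0.562, 0.066, 0.093])] [-0.91256639 -1.07518884  7.13544842]
1226 [0.58001208 0.01844327 0.04580687] [[0.595, 0.087, 0.046], [0.616, 0.083, 0.051], [0.602, 0.082, 0.057], [0.594, 0.078, 0.063], [0.592, 0.078, 0.068], [0.604, 0.073, 0.073], [0.604, 0.072, 0.079], [0.594, 0.069, 0.084], [0.62, 0.066, 0.088], [0.594, 0.065, 0.094], [0.619, 0.061, 0.099], [0.587, 0.06, 0.104], [0.598, 0.057, 0.109], [0.594, 0.056, 0.115], [0.618, 0.052, 0.119], [0.607, 0.051, 0.125], [0.616, 0.049, 0.128], [0.582, 0.028, 0.279], [0.602, 0.029, 0.283], [0.594, 0.029, 0.287], [0.594, 0.029, 0.292], [0.584, 0.029, 0.296], [0.586, 0.025, 0.301], [0.599, 0.024, 0.305], [0.589, 0.022, 0.31], [0.605, 0.023, 0.314], [0.603, 0.023, 0.318], [0.606, 0.036, 0.319], [0.588, 0.035, 0.32], [0.602, 0.034, 0.32], [0.592, 0.066, 0.322], [0.584, 0.063, 0.329], [0.586, 0.066, 0.336], [0.582, 0.069, 0.346], [0.59, 0.066, 0.352], [0.584, 0.068, 0.362], [0.594, 0.067, 0.368], [0.604, 0.067, 0.371], [0.582, 0.067, 0.375], [0.592, 0.075, 0.377], [0.588, 0.086, 0.378], [0.582, 0.082, 0.385], [0.59, 0.082, 0.404], [0.594, 0.084, 0.409], [0.592, 0.084, 0.414], [0.586, 0.079, 0.419], [0.588, 0.08, 0.424], [0.586, 0.081, 0.429], [0.588, 0.084, 0.434], [0.582, 0.077, 0.439]]
```

The cover is ajar at about 0.43 rad. Next I'll withdraw the pin and lower it into the gap beside the staple, at machine x≈+25.

Request:
arm_command([
  {"fingers":0,"travel":[0,0,-1.2],"roll":0},
  {"fingers":0,"travel":[0,0,-2.6],"roll":0},
  {"fingers":0,"travel":[0,0,-4.8],"roll":0},
  {"fingers":0,"travel":[0,0,-5.5],"roll":0},
  {"fingers":0,"travel":[-1.3,-2,-5.5],"roll":0},
  {"fingers":0,"travel":[-2.5,-3.89,-5.5],"roll":0},
  {"fingers":0,"travel":[-2.5,-3.89,-5.5],"roll":0},
  {"fingers":0,"travel":[-2.5,-3.89,-3.5],"roll":0},
  {"fingers":0,"travel":[-2.5,-3.89,-2.5],"roll":0},
  {"fingers":0,"travel":[-2.5,-3.89,-2.5],"roll":0},
])

```text
time_s: 11.35
tcp_pos: [0.5915, 0.0785, 0.2387]
ee_rot: [[-1.0, -0.0, -0.005], [-0.0, 1.0, -0.001], [0.005, -0.001, -1.0]]
wrist_force: [-0.3, -0.2, -0.2]
gripper_width: 0.22
```

```bash
python3 - <<'E'
from h import *
print(sense()["tcp_pos"],sense()["wrist_force"])
im,d=capture("side"); save("gap.png",cv2.resize(im[60:200,230:390],None,fx=5,fy=4.2),1)
E
```

```text
[0.59153147 0.07851003 0.23866839] [-0.27839535 -0.21490939 -0.20146134]
```

View pics/gap.png

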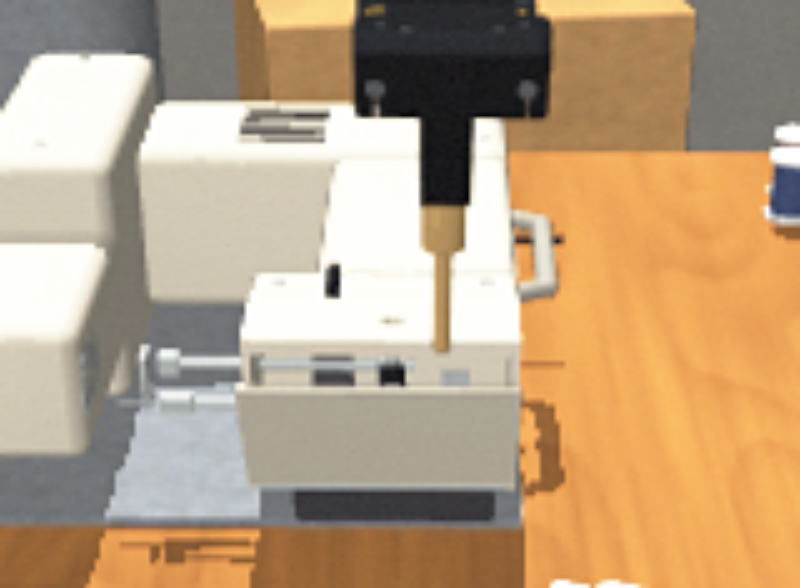

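In the crop the pin tip, at (443,350), is in front of the head's end face, with the cover's free edge at row 388 nearer the camera, so the pin is in the gap. The staple's slot, at (392,372), is well to the left. Now I'll sweep the cover along its arc.

Request:
arm_command([
  {"fingers":0,"travel":[0,0,1.2],"roll":0},
  {"fingers":0,"travel":[0,0,2.2],"roll":0},
  {"fingers":0,"travel":[0,-0.4,2.4],"roll":0},
  {"fingers":0,"travel":[0,-0.9,2.55],"roll":0},
  {"fingers":0,"travel":[0,-1.4,2.73],"roll":0},
  {"fingers":0,"travel":[0,-1.9,2.95],"roll":0},
  {"fingers":0,"travel":[0,-2.4,3.2],"roll":0},
  {"fingers":0,"travel":[0,-2.85,3.5],"roll":0},
  {"fingers":0,"travel":[0,-3.3,3.8],"roll":0},
  {"fingers":0,"travel":[0,-3.3,3.8],"roll":0},
])

```text
time_s: 12.4
tcp_pos: [0.5927, 0.0446, 0.2025]
ee_rot: [[-1.0, 0.001, -0.001], [0.001, 1.0, -0.001], [0.001, -0.001, -1.0]]
wrist_force: [0.1, 0.5, -0.1]
gripper_width: 0.224
```

Request:
arm_command([
  {"fingers":0,"travel":[0,-0.4,0.35],"roll":0},
  {"fingers":0,"travel":[0,-0.8,0.72],"roll":0},
  {"fingers":0,"travel":[0,-1.15,1.13],"roll":0},
  {"fingers":0,"travel":[0,-1.47,1.57],"roll":0},
  {"fingers":0,"travel":[0,-1.75,2.03],"roll":0},
  {"fingers":0,"travel":[0,-2.0,2.5],"roll":0},
  {"fingers":0,"travel":[0,-2.23,3.0],"roll":0},
  {"fingers":0,"travel":[0,-2.42,3.5],"roll":0},
  {"fingers":0,"travel":[0,-2.55,4.0],"roll":0},
  {"fingers":0,"travel":[0,-2.55,4.0],"roll":0},
])

```text
time_s: 13.4
tcp_pos: [0.5924, 0.0195, 0.162]
ee_rot: [[-1.0, 0.0, -0.002], [0.0, 1.0, -0.001], [0.002, -0.001, -1.0]]
wrist_force: [0.2, 0.2, -0.4]
gripper_width: 0.223
```

```bash
cat > cov.py <<'E'
from h import *
s=sense();print(s["time_s"],s["tcp_pos"],s["wrist_force"])
for n in("side","top"):
    im,d=capture(n); save(n+"c%d.png"%(s["time_s"]*100),im)
    P=cloud(n,d)
    for x0 in(.535,.615):
        m=(abs(P[...,0]-x0)<.012)&(P[...,1]<.083)&(P[...,1]>-.02)&(P[...,2]>.025)&(P[...,2]<.125); t=P[m]
        if len(t)<20: print(n,x0,len(t)); continue
        y,z=t[:,1],t[:,2]; k=np.polyfit(y,z,1); k=np.polyfit(y[abs(np.polyval(k,y)-z)<.006],z[abs(np.polyval(k,y)-z)<.006],1)
        print(n,x0,len(t),"tilt from level",np.arctan(k[0]).round(3),"z at edge/hinge",np.polyval(k,[.005,.083]).round(4),"ymin",y.min().round(4))
E
python3 cov.py
```

```text
13.4 [0.59244131 0.01953449 0.16195116] [ 0.1774493   0.2341995  -0.43791662]
side 0.535 152 tilt from level -0.154 z at edge/hinge [0.0618 0.0497] ymin -0.0022
side 0.615 168 tilt from level -0.141 z at edge/hinge [0.0617 0.0506] ymin -0.0038
top 0.535 541 tilt from level -0.162 z at edge/hinge [0.0618 0.049 ] ymin 0.0013
top 0.615 10
```

Request:
arm_command([
  {"fingers":0,"travel":[0,-0.1,0.4],"roll":0},
  {"fingers":0,"travel":[0,-0.15,0.8],"roll":0},
  {"fingers":0,"travel":[0,-0.17,1.15],"roll":0},
  {"fingers":0,"travel":[0,-0.17,1.15],"roll":0},
  {"fingers":0,"travel":[0,-0.17,1.15],"roll":0},
])

```text
time_s: 14.0
tcp_pos: [0.5927, 0.0182, 0.1512]
ee_rot: [[-1.0, 0.0, -0.001], [0.0, 1.0, -0.0], [0.001, -0.0, -1.0]]
wrist_force: [0.1, 0.4, -0.2]
gripper_width: 0.219
```

```bash
python3 cov.py
```

```text
14.0 [0.59274335 0.01820468 0.15119965] [ 0.08405799  0.38980533 -0.21631026]
side 0.535 199 tilt from level -0.004 z at edge/hinge [0.0489 0.0486] ymin -0.0025
side 0.615 220 tilt from level 0.016 z at edge/hinge [0.0488 0.05  ] ymin -0.0051
top 0.535 564 tilt from level -0.014 z at edge/hinge [0.0489 0.0478] ymin -0.0004
top 0.615 5
```

Request:
arm_command([
  {"fingers":0,"travel":[0,0,0.08],"roll":0},
  {"fingers":0,"travel":[0,0,0.08],"roll":0},
  {"fingers":0,"travel":[0,0,-2],"roll":0},
  {"fingers":0,"travel":[0,0,-6],"roll":0},
  {"fingers":0,"travel":[0,0,-10],"roll":0},
  {"fingers":0,"travel":[0,0,-13.8],"roll":0},
  {"fingers":0,"travel":[0,0,-13.8],"roll":0},
])

```text
time_s: 14.8
tcp_pos: [0.5957, 0.0183, 0.2966]
ee_rot: [[-1.0, -0.001, 0.013], [-0.001, 1.0, 0.002], [-0.013, 0.001, -1.0]]
wrist_force: [-0.3, 0.2, -0.3]
gripper_width: 0.219
```

```bash
python3 cov.py
```

```text
14.8 [0.59574504 0.01834522 0.29656056] [-0.25795738  0.20951935 -0.26630955]
side 0.535 202 tilt from level -0.006 z at edge/hinge [0.0488 0.0483] ymin -0.0026
side 0.615 221 tilt from level 0.021 z at edge/hinge [0.0486 0.0503] ymin -0.0041
top 0.535 557 tilt from level -0.008 z at edge/hinge [0.0487 0.0481] ymin -0.0001
top 0.615 495 tilt from level 0.0 z at edge/hinge [0.0489 0.0489] ymin -0.0014
```

Request:
arm_command([
  {"fingers":0,"travel":[1,-3,0],"roll":0},
  {"fingers":0,"travel":[2.2,-7,0],"roll":3},
  {"fingers":0,"travel":[3.5,-11,0],"roll":6},
  {"fingers":0,"travel":[4.8,-15,0],"roll":9},
  {"fingers":0,"travel":[6.1,-19,0],"roll":12},
  {"fingers":0,"travel":[7.4,-23,0],"roll":15},
  {"fingers":0,"travel":[8.7,-27,0],"roll":15},
  {"fingers":0,"travel":[10,-31,0],"roll":15},
  {"fingers":0,"travel":[11.34,-35.15,0],"roll":15},
  {"fingers":0,"travel":[11.34,-35.15,0],"roll":15},
])

```text
time_s: 15.9
tcp_pos: [0.4771, -0.3367, 0.287]
ee_rot: [[-0.964, 0.264, -0.005], [0.264, 0.964, 0.001], [0.005, 0.0, -1.0]]
wrist_force: [0.5, -0.1, -0.2]
gripper_width: 0.216
```

Request:
arm_command([
  {"fingers":0,"travel":[0,0,4],"roll":0},
  {"fingers":0,"travel":[0,0,8],"roll":0},
  {"fingers":0,"travel":[0,0,10.5],"roll":0},
  {"fingers":0,"travel":[0,0,10.5],"roll":0},
  {"fingers":0,"travel":[0,0,10.5],"roll":0},
])

```text
time_s: 16.4
tcp_pos: [0.4796, -0.333, 0.1842]
ee_rot: [[-0.966, 0.258, -0.002], [0.258, 0.966, -0.0], [0.002, -0.0, -1.0]]
wrist_force: [0.4, 0.3, 0.5]
gripper_width: 0.221
```

```bash
python3 - <<'E'
from h import *
s=sense();print(s["time_s"],s["tcp_pos"],s["ee_rot"].round(3).tolist(),s["wrist_force"])
ims=[]
for n in("top","side"):
    im,d=capture(n); np.savez(n+"4.npz",im=im,d=d)
    c,f,o,R=K(n); q=R.T@(np.array([.478,-.334,.09])-o); u,v=(q[:2]/q[2]*f+[c["cx"],c["cy"]]).astype(int); print(n,u-40,v-50)
    ims.append(cv2.resize(im[v-50:v+50,u-40:u+40],None,fx=5,fy=5,interpolation=cv2.INTER_CUBIC))
save("ret.png",np.hstack(ims),1)
E
```

```text
16.4 [ 0.47963637 -0.33304063  0.18417634] [[-0.966, 0.258, -0.002], [0.258, 0.966, -0.0], [0.002, -0.0, -1.0]] [0.39410046 0.26686201 0.53503169]
top 382 199
side 210 238
```

View pics/ret.png

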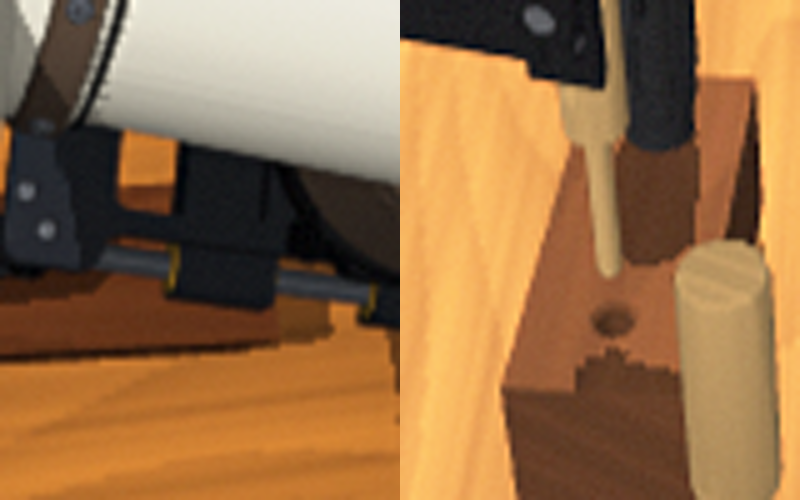

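The tip, at crop (610,275), is above the empty block hole at (613,320), and the pose matches the pick pose to 0.5 mm. I'll insert the dowel slowly.

Request:
arm_command([
  {"fingers":0,"travel":[-0.01,-0.05,1],"roll":0},
  {"fingers":0,"travel":[-0.01,-0.05,1.6],"roll":0},
  {"fingers":0,"travel":[-0.01,-0.05,2.1],"roll":0},
  {"fingers":0,"travel":[-0.01,-0.05,2.5],"roll":0},
  {"fingers":0,"travel":[-0.01,-0.05,3],"roll":0},
  {"fingers":0,"travel":[-0.01,-0.05,3],"roll":0},
])

```text
time_s: 17.1
tcp_pos: [0.4791, -0.3335, 0.1536]
ee_rot: [[-0.966, 0.259, -0.001], [0.259, 0.966, 0.001], [0.002, 0.0, -1.0]]
wrist_force: [-0.0, -0.2, -0.2]
gripper_width: 0.221
```

Request:
arm_command([
  {"fingers":0,"travel":[0,0,1],"roll":0},
  {"fingers":0,"travel":[0,0,2],"roll":0},
  {"fingers":0,"travel":[0,0,3],"roll":0},
  {"fingers":0,"travel":[0,0,4],"roll":0},
  {"fingers":0,"travel":[0,0,4.6],"roll":0},
  {"fingers":0,"travel":[0,0,4.6],"roll":0},
  {"fingers":0,"travel":[0,0,4.6],"roll":0},
])

```text
time_s: 17.8
tcp_pos: [0.4797, -0.3339, 0.1085]
ee_rot: [[-0.966, 0.259, -0.0], [0.259, 0.966, -0.0], [-0.0, -0.0, -1.0]]
wrist_force: [0.3, 0.3, 0.1]
gripper_width: 0.223
```

Request:
arm_command([
  {"fingers":0,"travel":[0,0,0.2],"roll":0},
  {"fingers":0,"travel":[0,0,0.4],"roll":0},
  {"fingers":0,"travel":[0,0,0.4],"roll":0},
  {"fingers":0,"travel":[0,0,0.4],"roll":0},
])

```text
time_s: 18.2
tcp_pos: [0.4796, -0.3338, 0.1047]
ee_rot: [[-0.966, 0.259, 0.0], [0.259, 0.966, -0.0], [-0.0, -0.0, -1.0]]
wrist_force: [-0.6, -0.2, -0.4]
gripper_width: 0.226
```

Request:
arm_command([
  {"fingers":30,"travel":[0,0,0],"roll":0},
  {"fingers":40,"travel":[0,0,0],"roll":0},
  {"fingers":60,"travel":[0,0,0],"roll":0},
  {"fingers":60,"travel":[0,0,0],"roll":0},
  {"fingers":60,"travel":[0,0,0],"roll":0},
  {"fingers":60,"travel":[0,0,-2],"roll":0},
  {"fingers":60,"travel":[0,0,-5],"roll":0},
  {"fingers":60,"travel":[0,0,-9],"roll":0},
  {"fingers":60,"travel":[0,0,-13],"roll":0},
  {"fingers":60,"travel":[0,0,-17],"roll":0},
])

```text
time_s: 19.2
tcp_pos: [0.4793, -0.3336, 0.2762]
ee_rot: [[-0.966, 0.259, -0.0], [0.259, 0.966, -0.0], [0.0, -0.0, -1.0]]
wrist_force: [1.9, 0.5, -0.6]
gripper_width: 0.602
```

Request:
arm_command([
  {"fingers":60,"travel":[3,-3,-1],"roll":0},
  {"fingers":60,"travel":[6,-6,-2],"roll":0},
  {"fingers":60,"travel":[9,-9,-2],"roll":0},
  {"fingers":60,"travel":[12,-12,-2],"roll":0},
  {"fingers":60,"travel":[12,-12,-2],"roll":0},
  {"fingers":60,"travel":[12,-12,-2],"roll":0},
])

```text
time_s: 19.8
tcp_pos: [0.3318, -0.419, 0.2948]
ee_rot: [[-0.965, 0.261, 0.001], [0.261, 0.965, -0.0], [-0.001, -0.0, -1.0]]
wrist_force: [-0.2, -0.0, -0.1]
gripper_width: 0.601
```

```bash
python3 cov.py; python3 - <<'E'
from h import *
for n in("side","top"):
    im,d=capture(n);save(n+"end.png",im); P=cloud(n,d)
    x,y,z=P[...,0],P[...,1],P[...,2]
    for a,b in((.479,-.335),(.563,-.322),(.523,-.415),(.486,-.246)):
        m=(np.hypot(x-a,y-b)<.03)&(z>.08); t=P[m]
        if len(t)<8: print(n,a,b,"few");continue
        h=np.percentile(t[:,2],98);k=t[t[:,2]>h-.006]; print(n,a,b,t[:,2].max().round(4),k.mean(0).round(4))
    for l in("spray","jar"): print(n,l,[np.round(r["position"],3).tolist() for r in search_frame(n,l)][:1])
E
```

```text
19.8 [ 0.33181013 -0.41900092  0.29475015] [-0.18067528 -0.03637489 -0.12702893]
side 0.535 204 tilt from level -0.005 z at edge/hinge [0.0489 0.0485] ymin -0.0036
side 0.615 224 tilt from level 0.019 z at edge/hinge [0.0487 0.0501] ymin -0.0056
top 0.535 558 tilt from level -0.006 z at edge/hinge [0.0485 0.0481] ymin -0.0001
top 0.615 498 tilt from level 0.007 z at edge/hinge [0.0487 0.0492] ymin -0.0018
side 0.479 -0.335 0.1292 [ 0.4802 -0.337   0.1261]
side 0.563 -0.322 0.1653 [ 0.5646 -0.3246  0.1626]
side 0.523 -0.415 0.1659 [ 0.5242 -0.4171  0.1628]
side 0.486 -0.246 0.1555 [ 0.4867 -0.249   0.1527]
side spray [[0.667, -0.305, 0.124]]
side jar [[0.755, -0.128, 0.06]]
top 0.479 -0.335 0.1259 [ 0.4777 -0.3249  0.1207]
top 0.563 -0.322 0.1671 [ 0.5621 -0.3199  0.163 ]
top 0.523 -0.415 few
top 0.486 -0.246 0.6325 [ 0.4626 -0.2515  0.6284]
top spray [[0.658, -0.273, 0.145]]
top jar [[0.504, 0.241, 0.129]]
```

View pics/sideend.png

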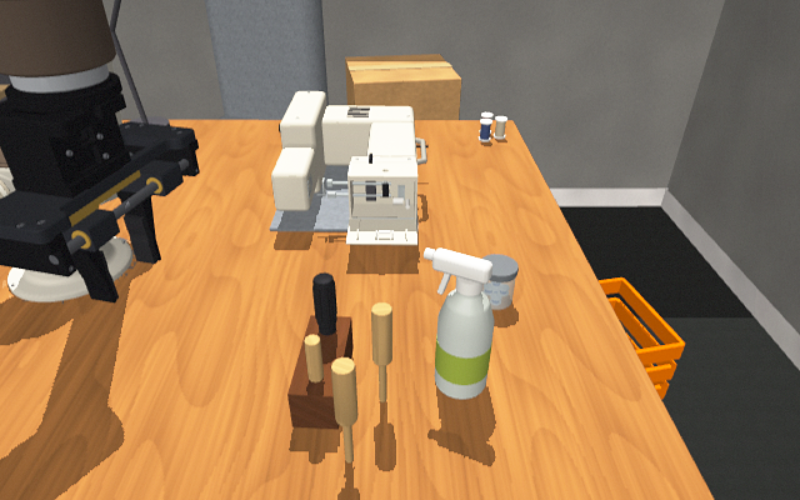

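The cover lies level at (382,237), and the dowel is seated back in its hole at (314,358), upright and at its original height. The screwdriver, spray bottle, jar and look-alikes haven't moved, and the robot is clear.

```bash
python3 -c "
from station import *
print(finish_job())"
```

```text
the job is handed in; nothing more can be done
None
```

The job is done and handed in, at about 20 s on the robot's clock. I pressed the catch through the service hole with the dowel until the cover sprang ajar, swept the cover down to level, and stood the dowel back in its own block hole.

- **Catch:** the pin met the pad about 15 mm below the mouth and pressed it about 6 mm. The highest force I read was about 7.6 N, so the plastic stayed well under 20 N in every reading. The cover then stood at about 0.43 rad.
- **Cover:** after release it reads level to within about 0.02 rad in both cameras.
- **Dowel:** in the side view it stands upright at its original height, within about 1 mm of where it started.
- **Other objects:** in the side view the screwdriver, spray bottle, jar and both look-alikes are where they were, within measuring noise.

Some last checks from the top camera failed or disagreed. The arm hid the dowel, the screwdriver and one look-alike from it, so its readings there mean nothing. Its jar detection landed on the machine, so that was a false hit. For the dowel, screwdriver, jar and that look-alike I relied on the side view.

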